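# Cover the prepped food containers with their own lids

## Task

Prep is done and the food goes into the fridge: cover each of the four steel containers with the lid that fits its shape and size, every lid lying level and dropped fully home in its rim. Leave the containers standing where they are, and do not push the label roll or the kitchen timer out of their places.

Things in the scene. Friction and masses are not known exactly. Their poses are not given: they have to be found in the camera images.
- oblong_pot: oblong (rectangular) open stainless steel food container, 55 mm high, standing upright and loose on the table, about 0.6 kg; mouth 86 mm along its x by 122 mm along its y, 104 x 140 mm over the rim; holds limes. Origin: centre of its underside; z up.
- oblong_lid: loose oblong (rectangular) flat steel lid of that container, right way up; 3 mm plate 104 (x) by 140 (y) mm; under it a step 74 x 110 mm, 8 mm deep, drops into the mouth (6 mm play a side). In the middle a black bar handle, 66 mm along y, 14 mm wide; its top is 41 mm above the origin, grip it above 25 mm. Origin: centre of the step's underside, z up; seated, it is 47 mm above the container's.
- square_pot: square open stainless steel food container, 55 mm high, standing upright and loose on the table, about 0.6 kg; mouth 92 x 92 mm, 110 x 110 mm over the rim; holds cherry tomatoes. Origin: centre of its underside; z up.
- square_lid: loose square flat steel lid of that container, right way up; 3 mm plate 110 x 110 mm; under it a step 80 x 80 mm, 8 mm deep, drops into the mouth (6 mm play a side). In the middle a black bar handle, 66 mm along y, 14 mm wide; its top is 41 mm above the origin, grip it above 25 mm. Origin: centre of the step's underside, z up; seated, it is 47 mm above the container's.
- wide_pot: wide round open stainless steel food container, 55 mm high, standing upright and loose on the table, about 0.6 kg; mouth 110 mm across, 128 mm over the rim; holds eggs. Origin: centre of its underside; z up.
- wide_lid: loose wide round flat steel lid of that container, right way up; 3 mm plate 128 mm across; under it a round step 98 mm across, 8 mm deep, drops into the mouth (6 mm play a side). In the middle a round black knob 28 mm across; its top is 41 mm above the origin, grip it above 25 mm. Origin: centre of the step's underside, z up; seated, it is 47 mm above the container's.
- small_pot: small round open stainless steel food container, 55 mm high, standing upright and loose on the table, about 0.6 kg; mouth 80 mm across, 98 mm over the rim; holds walnuts. Origin: centre of its underside; z up.
- small_lid: loose small round flat steel lid of that container, right way up; 3 mm plate 98 mm across; under it a round step 68 mm across, 8 mm deep, drops into the mouth (6 mm play a side). In the middle a round black knob 28 mm across; its top is 41 mm above the origin, grip it above 25 mm. Origin: centre of the step's underside, z up; seated, it is 47 mm above the container's.
- label_roll: bystander: loose roll of pale label tape, 68 mm across, 30 mm high, lying flat amid the work. Origin: centre of its underside.
- dial_timer: bystander: round wind-up kitchen timer, white foot and red dial, 72 mm across, 47 mm high, loose. Origin: centre of its underside.
Mind the look-alikes: they are no part of the job. Leave any purple look-alike of the oblong_pot alone.

How it is judged:
At the end, for the whole second after the job is handed in: Each of the four lids lies level (within 0.05 rad) on its own container with its step inside the mouth: centres within 11 mm, lid origin 43 to 49.5 mm above the container's (47 mm is seated). Lids are released and at rest; the containers stand upright within 35 mm of where they started (horizontal distance between oblong_lid and oblong_pot below 0.011 m and z of oblong_lid in the frame of oblong_pot between 0.043 and 0.0495 m and angle between each of oblong_lid, oblong_pot, square_lid, square_pot, wide_lid, wide_pot, small_lid, small_pot's own z axis and vertical below 0.05 rad and linear speed of each of oblong_lid, oblong_pot, square_lid, square_pot, wide_lid, wide_pot, small_lid, small_pot below 0.02 m/s and distance of each of oblong_pot, square_pot, wide_pot, small_pot from where it was at the start of the episode below 0.035 m and horizontal distance between square_lid and square_pot below 0.011 m and z of square_lid in the frame of square_pot between 0.043 and 0.0495 m and horizontal distance between wide_lid and wide_pot below 0.011 m and z of wide_lid in the frame of wide_pot between 0.043 and 0.0495 m and horizontal distance between small_lid and small_pot below 0.011 m and z of small_lid in the frame of small_pot between 0.043 and 0.0495 m); the robot touches nothing.
It fails at once if the roll of labels is pushed more than 35 mm from its place (distance of label_roll from where it was at the start of the episode above 0.035 m).
It fails at once if the kitchen timer is pushed more than 35 mm from its place (distance of dial_timer from where it was at the start of the episode above 0.035 m).
It also fails if it takes over 115 s, if anything falls off the work surface, if the arm or the gripper's body presses on something with over 40 N, if the wrist force passes 120 N, or if a joint passes its speed limit or range.

## Robot

A 6-joint arm with a two-finger parallel gripper is mounted at the origin on the work surface; the furniture and walls round the work are solid. World frame = base frame: x ahead of the robot, y to its left, z up, the work surface at z = 0. Lengths are in m, angles in rad, forces in N, time in s.
With the tool pointing down it reaches from about 0.375 to 0.9 m from the base axis. Payload 3.1 kg.
Tool frame: the origin (TCP) lies between the finger pads; the fingertips stand robot.finger_overhang ahead of it and the grasp point (between the pads) lies 3 mm ahead of it (robot.finger_overhang is the distance from the TCP to the fingertips, in m); z points along the fingers, y is the line along which they close (so a half turn about z gives the same grasp; the last joint's range is limited). The gripper opens to 87 mm and grips with 3 to 60 N. Pads are 19 mm wide; open, the fingers measure 117 mm over their backs; the gripper's body (75 mm by 190 mm) begins 51 mm behind the grasp point.
Start: joints at [-0.178, 0.527, 1.433, -0, 1.181, -0.178], TCP at [0.625, 0, 0.245] pointing down, gripper open.
Joint ranges: [-3.08, 3.08], [-0.75, 2.2], [0.22, 2.44], [-1.43, 4.57], [0, 2.65], [-2.85, 2.85]. Speed limits (rad/s): [2.79, 2.79, 3.14, 3.14, 3.14, 3.14].

## Interface

Orientations are given as a unit quaternion [x, y, z, w].
In Python, from rig import get_obs, vision, hand_in, nets, robot gives the robot as it stands.
- The arm moves only by the tool apply_moves, never from a script. Its argument "series" is a list of rows, each an object with "offset": the shift along the world's x, y, z in cm, a list of three; "rot": the turn, a rotation vector about the world's x, y, z in degrees, a list of three. A call has 1 to 20 rows; each row is the pose to reach, as a shift and turn from the pose commanded when the call began; what a row does not reach only later rows make up. A row lasts 1/10 s, in which the tool goes at most 50 mm and 8.59 degrees, less where a joint would pass 70% of its speed; a pose out of reach is approached as far as the arm can. A call with a gripper value outside its range is refused whole. "hand" is the opening, from 0 (shut) to 1 (fully open), set as the call begins (left out, the last holds). The fingers move at their own pace and stop on an object; "newtons" is the grip in N (left out, the last holds). Time passes only in rows, so rows that repeat a pose let the fingers close. It gives the time, the measured TCP pose, the force, the opening and the grip force at its end, in the units of the state.
- get_obs(): the state, without advancing time (a new reading comes with each control period).
- vision.camera(name): name is "scene" or "side" or "wrist"; returns the picture (420x560x3 uint8, red, green, blue); there is no depth.
- vision.calibration(name): a dict with "K" (3x3 intrinsics, pixels), "R" (3x3) and "t" (3): a world point X has camera coordinates R X + t. Camera axes: x right, y down, z forward; pixel columns grow to the right and rows downward; lengths in m; the calibration is good to about 2 mm. A picture is of the moment at which its call begins: read the wrist's pose just before it. calibration takes no time and is no camera call; for the wrist camera it gives the pose at the moment of the call.
- hand_in(): hands the job in; it is judged then, once.
Trained networks look in the newest picture that a camera, given by its name, has taken for a name from the list of things; names that differ only in an ending like _2 or _b are one class to them, and where a whole thing is asked for, a point or a joint stands for the part that bears it (a point fixed in the world has none). Each returns a list of dicts, best first, with "conf" (0 to 1); they miss things now and then, are a little off and sometimes report something else, mostly with a low value. They report only what shows in the picture. A call takes as long as a camera call. They do not tell look-alikes from the thing itself.
- nets.search_frame(camera, query): "centre" ([x, y, z] in m, in world coordinates, good to about 4 mm: the middle of the surface that is visible of it).
- nets.spot_point(camera, query): "centre" ([x, y, z] in m, in world coordinates, good to about 4 mm: a listed point, or the origin of a listed thing).
The state is a dict: "time": time; "q": joint angles; "joint_velocities": joint speeds; "joint_torque": joint torques, N m; "position": TCP position; "tool_rot": TCP orientation; "ft_force": force on the tool from outside, world axes, zero at the start; "moment": the same for the moment, N m; "grip_width": finger opening in m; "grip_force": force on a finger pad.
Only numpy, scipy, OpenCV 4.12 (cv2) and the standard library are available. Lean on these libraries where they do the work, as an engineer would, in place of code of your own. Each camera call takes 0.05 s, during which the arm holds its last target. There are 200 camera calls.

## Working session

There is one attempt and no reset: what is moved stays moved. The work goes in short steps, Python scripts to look and compute and a tool call to move; the robot and the scene stay as the last step left them, time stands still between calls to the robot, and variables do not carry over. Pictures are saved under pics/ and viewed, at most 14 in all, crops included, and the job is handed in when it is done.

Besides the shell and the picture viewer there is one more tool, called after "Call:" in YAML: its name, and indented under it one key for each argument. apply_moves: Moves the arm, as the interface text tells. Its arguments: {"type":"object","properties":{"series":{"type":"array"},"hand":{"type":"number"},"newtons":{"type":"number"}},"required":["series"]}

```bash
mkdir -p pics
cat > h.py <<'E'
from rig import get_obs, vision, hand_in, nets, robot
import numpy as np, cv2
N=["oblong_pot","oblong_lid","square_pot","square_lid","wide_pot","wide_lid","small_pot","small_lid","label_roll","dial_timer"]
def save(cam,fn):
    im=vision.camera(cam); cv2.imwrite('pics/'+fn,im[:,:,::-1]); return im
def proj(cal,X):
    c=cal["R"]@np.array(X)+cal["t"]; p=cal["K"]@c; return p[:2]/p[2]
def ray(cal,px,z):
    d=cal["R"].T@np.linalg.inv(cal["K"])@np.array([px[0],px[1],1.]); o=-cal["R"].T@cal["t"]
    return o+d*(z-o[2])/d[2]
E
python3 - <<'E'
from h import *
print(robot.finger_overhang, get_obs()["position"],get_obs()["tool_rot"])
for c in ["scene","side"]:
    save(c,c+'0.png'); cal=vision.calibration(c)
    for n in N:
        for r in nets.spot_point(c,n)[:3]:
            if r["conf"]>.2: print(c,n,round(r["conf"],2),np.round(r["centre"],3),proj(cal,r["centre"]).round())
E
```

```text
0.022 [6.24311770e-01 1.62277717e-04 2.43580878e-01] [ 7.07093034e-01  7.07119713e-01 -6.20062212e-04 -8.76086939e-04]
scene oblong_pot 0.92 [0.174 0.313 0.002] [319. 291.]
scene oblong_pot 0.9 [ 0.439 -0.115  0.002] [300. 203.]
scene oblong_lid 0.95 [0.356 0.283 0.003] [269. 268.]
scene square_pot 0.59 [ 0.53  -0.449  0.005] [315. 161.]
scene square_lid 0.67 [ 0.373 -0.305 -0.002] [336. 185.]
scene square_lid 0.23 [ 0.512  0.419 -0.003] [201. 280.]
scene wide_pot 0.98 [ 0.514  0.422 -0.001] [201. 280.]
scene wide_pot 0.65 [ 0.53  -0.445  0.004] [314. 162.]
scene wide_lid 0.88 [ 0.636 -0.121 -0.001] [255. 191.]
scene small_pot 0.69 [ 0.626  0.098 -0.001] [227. 219.]
scene small_lid 0.67 [0.42  0.119 0.003] [275. 236.]
scene label_roll 0.5 [0.526 0.007 0.002] [264. 213.]
scene dial_timer 0.78 [ 0.537  0.272 -0.002] [221. 252.]
scene dial_timer 0.4 [0.528 0.004 0.003] [264. 212.]
side oblong_pot 0.7 [ 0.636 -0.123 -0.004] [356. 232.]
side oblong_pot 0.65 [0.176 0.315 0.002] [217. 172.]
side oblong_pot 0.61 [ 0.437 -0.118 -0.001] [300. 236.]
side oblong_lid 0.88 [0.35  0.282 0.   ] [260. 172.]
side square_pot 0.7 [ 0.526 -0.443  0.002] [351. 307.]
side square_lid 0.95 [ 0.369 -0.302  0.002] [290. 278.]
side wide_pot 0.68 [0.515 0.42  0.002] [294. 150.]
side wide_lid 0.67 [ 0.636 -0.123  0.001] [356. 230.]
side small_pot 0.77 [ 0.625  0.1   -0.   ] [337. 192.]
side small_lid 0.55 [ 0.421  0.115 -0.001] [284. 196.]
side label_roll 0.86 [0.53  0.    0.002] [319. 211.]
side dial_timer 0.49 [ 0.533  0.271 -0.001] [305. 170.]
```

View pics/scene0.png

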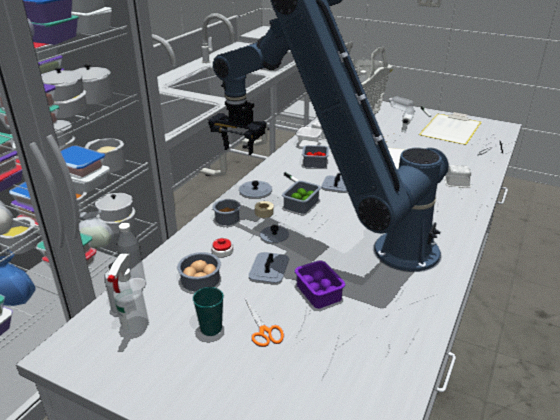

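View pics/side0.png

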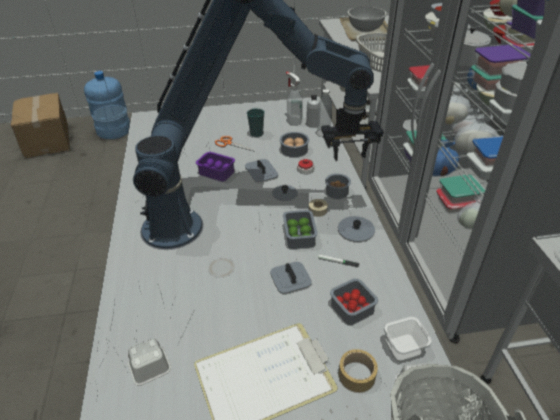

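The scene view shows the limes pot at (300,195), with the purple look-alike at (319,283). The tomatoes pot is at (315,157), the eggs pot at (200,270) and the walnuts pot at (228,212). The lids are at (268,267) oblong, (336,184) square, (256,189) wide and (275,233) small. The side view agrees.

Run:
```python
from h import *
cal=vision.calibration("wrist"); save("wrist","w0.png")
print(cal["K"][0,0],(-cal["R"].T@cal["t"]).round(3),cal["R"].round(2).tolist())
for n in N:
    for r in nets.spot_point("wrist",n)[:3]:
        if r["conf"]>.2: print(n,round(r["conf"],2),np.round(r["centre"],3),proj(cal,r["centre"]).round())
```

```text
352.51119852720257 [0.625 0.071 0.385] [[1.0, -0.0, -0.0], [-0.0, -0.96, 0.26], [-0.0, -0.26, -0.96]]
oblong_pot 0.75 [ 0.433 -0.116  0.002] [123. 281.]
wide_lid 0.76 [ 0.634 -0.121 -0.001] [292. 283.]
small_pot 0.88 [0.626 0.105 0.003] [285.  83.]
small_lid 0.87 [0.421 0.121 0.002] [82. 67.]
label_roll 0.64 [ 0.524  0.008 -0.001] [193. 177.]
```

View pics/w0.png

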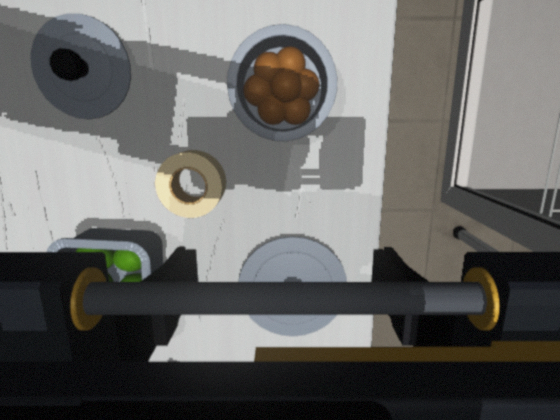

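The wrist view shows the small lid at (80,65), the walnuts pot at (283,82), the roll at (190,184), the limes pot at (105,260) and the wide lid at (292,285), which is partly hidden. I'll sweep for clear overhead views.

Call:
apply_moves:
  series:
    - {"offset": [-14.5, 37, 9], "rot": [0, 0, 0]}
    - {"offset": [-14.5, 37, 9], "rot": [0, 0, 0]}
    - {"offset": [-14.5, 37, 9], "rot": [0, 0, 0]}
    - {"offset": [-14.5, 37, 9], "rot": [0, 0, 0]}
    - {"offset": [-14.5, 37, 9], "rot": [0, 0, 0]}
    - {"offset": [-14.5, 37, 9], "rot": [0, 0, 0]}
    - {"offset": [-14.5, 37, 9], "rot": [0, 0, 0]}
    - {"offset": [-14.5, 37, 9], "rot": [0, 0, 0]}
    - {"offset": [-14.5, 37, 9], "rot": [0, 0, 0]}
    - {"offset": [-14.5, 37, 9], "rot": [0, 0, 0]}
    - {"offset": [-14.5, 37, 9], "rot": [0, 0, 0]}
    - {"offset": [-14.5, 37, 9], "rot": [0, 0, 0]}
    - {"offset": [-14.5, 37, 9], "rot": [0, 0, 0]}

```text
time: 2.95
position: [0.4807, 0.3685, 0.3341]
tool_rot: [0.708, 0.706, -0.001, -0.0]
ft_force: [-0.1, 0.7, 0.8]
grip_width: 0.0872
grip_force: 0.0
```

```bash
cat > snap.py <<'E'
from h import *
import sys,pickle
k=sys.argv[1]
o=get_obs(); cal=vision.calibration("wrist"); im=save("wrist",k+".png")
pickle.dump((im,cal),open(k+".pkl","wb"))
print(o["time"],o["position"].round(4) if hasattr(o["position"],"round") else o["position"],np.abs(o["joint_velocities"]).max(), (-cal["R"].T@cal["t"]).round(4))
E
python3 snap.py v1
```

```text
2.95 [0.4807 0.3685 0.3341] 0.004664264597969205 [0.4812 0.44   0.4743]
```

Call:
apply_moves:
  series:
    - {"offset": [0, -5, 0], "rot": [0, 0, 0]}
    - {"offset": [0, -10, 0], "rot": [0, 0, 0]}
    - {"offset": [0, -13, 0], "rot": [0, 0, 0]}
    - {"offset": [0, -13, 0], "rot": [0, 0, 0]}
    - {"offset": [0, -13, 0], "rot": [0, 0, 0]}

```text
time: 3.5
position: [0.4804, 0.2391, 0.3347]
tool_rot: [0.708, 0.706, 0.0, -0.0]
ft_force: [0.1, 0.0, 0.1]
grip_width: 0.0874
grip_force: 0.0
```

```bash
python3 snap.py v2
```

```text
3.5 [0.4804 0.2391 0.3347] 0.03294085437086382 [0.4809 0.3104 0.475 ]
```

Call:
apply_moves:
  series:
    - {"offset": [0, -5, 0], "rot": [0, 0, 0]}
    - {"offset": [0, -10, 0], "rot": [0, 0, 0]}
    - {"offset": [0, -13, 0], "rot": [0, 0, 0]}
    - {"offset": [0, -13, 0], "rot": [0, 0, 0]}
    - {"offset": [0, -13, 0], "rot": [0, 0, 0]}

```text
time: 4.05
position: [0.4804, 0.1106, 0.3346]
tool_rot: [0.707, 0.707, 0.0, -0.0]
ft_force: [0.3, -0.4, 0.3]
grip_width: 0.0872
grip_force: 0.0
```

```bash
python3 snap.py v3
```

```text
4.05 [0.4804 0.1106 0.3346] 0.029118506179788298 [0.4806 0.1819 0.4749]
```

Call:
apply_moves:
  series:
    - {"offset": [0, -5, 0], "rot": [0, 0, 0]}
    - {"offset": [0, -10, 0], "rot": [0, 0, 0]}
    - {"offset": [0, -13, 0], "rot": [0, 0, 0]}
    - {"offset": [0, -13, 0], "rot": [0, 0, 0]}
    - {"offset": [0, -13, 0], "rot": [0, 0, 0]}

```text
time: 4.6
position: [0.4803, -0.0189, 0.3344]
tool_rot: [0.707, 0.707, 0.0, -0.0]
ft_force: [-0.4, 0.3, 0.1]
grip_width: 0.087
grip_force: 0.0
```

```bash
python3 snap.py v4
```

```text
4.6 [ 0.4803 -0.0189  0.3344] 0.0256639142566843 [0.4806 0.0523 0.4748]
```

Call:
apply_moves:
  series:
    - {"offset": [0, -5, 0], "rot": [0, 0, 0]}
    - {"offset": [0, -10, 0], "rot": [0, 0, 0]}
    - {"offset": [0, -13, 0], "rot": [0, 0, 0]}
    - {"offset": [0, -13, 0], "rot": [0, 0, 0]}
    - {"offset": [0, -13, 0], "rot": [0, 0, 0]}

```text
time: 5.15
position: [0.4802, -0.1486, 0.3343]
tool_rot: [0.707, 0.707, 0.0, -0.001]
ft_force: [0.2, 0.1, -0.1]
grip_width: 0.087
grip_force: 0.0
```

```bash
python3 snap.py v5
```

```text
5.15 [ 0.4802 -0.1486  0.3343] 0.02182676131691142 [ 0.4805 -0.0773  0.4747]
```

Call:
apply_moves:
  series:
    - {"offset": [0, -5, 0], "rot": [0, 0, 0]}
    - {"offset": [0, -10, 0], "rot": [0, 0, 0]}
    - {"offset": [0, -13, 0], "rot": [0, 0, 0]}
    - {"offset": [0, -13, 0], "rot": [0, 0, 0]}
    - {"offset": [0, -13, 0], "rot": [0, 0, 0]}

```text
time: 5.7
position: [0.4802, -0.2782, 0.3342]
tool_rot: [0.707, 0.708, 0.0, -0.001]
ft_force: [-0.6, 0.7, -0.0]
grip_width: 0.0871
grip_force: 0.0
```

```bash
python3 snap.py v6
```

```text
5.7 [ 0.4802 -0.2782  0.3342] 0.02288213425531734 [ 0.4805 -0.207   0.4746]
```

Call:
apply_moves:
  series:
    - {"offset": [0, -5, 0], "rot": [0, 0, 0]}
    - {"offset": [0, -10, 0], "rot": [0, 0, 0]}
    - {"offset": [0, -13, 0], "rot": [0, 0, 0]}
    - {"offset": [0, -13, 0], "rot": [0, 0, 0]}
    - {"offset": [0, -13, 0], "rot": [0, 0, 0]}

```text
time: 6.25
position: [0.4803, -0.4079, 0.3342]
tool_rot: [0.707, 0.708, 0.001, -0.001]
ft_force: [-0.2, 0.4, -0.4]
grip_width: 0.0873
grip_force: 0.0
```

```bash
python3 snap.py v7
```

```text
6.25 [ 0.4803 -0.4079  0.3342] 0.02247340116818683 [ 0.4806 -0.3368  0.4746]
```

Call:
apply_moves:
  series:
    - {"offset": [0, -5, 0], "rot": [0, 0, 0]}
    - {"offset": [0, -10, 0], "rot": [0, 0, 0]}
    - {"offset": [0, -12, 0], "rot": [0, 0, 0]}
    - {"offset": [0, -12, 0], "rot": [0, 0, 0]}
    - {"offset": [0, -12, 0], "rot": [0, 0, 0]}

```text
time: 6.8
position: [0.4806, -0.5275, 0.3344]
tool_rot: [0.707, 0.708, 0.001, -0.001]
ft_force: [0.2, 0.8, -0.4]
grip_width: 0.087
grip_force: 0.0
```

```bash
python3 snap.py v8
python3 - <<'E'
import cv2,numpy as np
t=[cv2.resize(cv2.imread(f"pics/v{k}.png")[:260],(400,186)) for k in range(1,9)]
cv2.imwrite("pics/tour.png",np.vstack([np.hstack(t[i:i+2]) for i in (0,2,4)])); cv2.imwrite("pics/tour2.png",np.hstack(t[6:]))
E
```

```text
6.8 [ 0.4806 -0.5275  0.3344] 0.01664985970897511 [ 0.4808 -0.4564  0.4748]
```

View pics/tour.png

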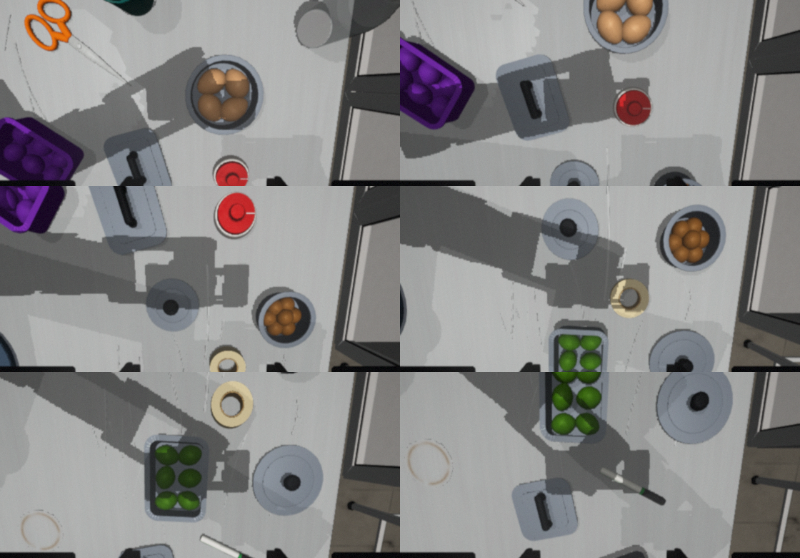

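View pics/tour2.png

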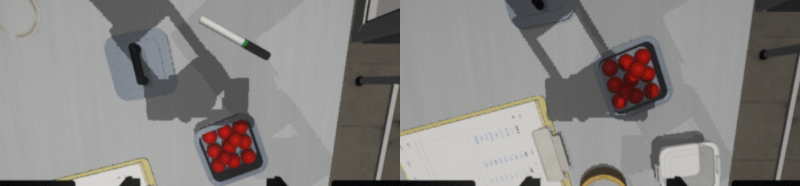

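The tour shows every container and lid clearly, each in at least one or two views. The purple oblong tub stands apart and I'll leave it alone. Next I'll fit the known outlines to the wrist views for position, yaw and height.

```bash
cat > fit.py <<'E'
from h import *
import pickle
from scipy.ndimage import map_coordinates
from scipy.optimize import minimize, differential_evolution
def circ(r,z):
    a=np.linspace(0,2*np.pi,80,endpoint=False); return np.c_[r*np.cos(a),r*np.sin(a),0*a+z]
def rect(w,h,z):
    s=np.linspace(-.4,.4,20); o=np.ones(20)*.5
    return np.vstack([np.c_[np.r_[s,s]*w,np.r_[o,-o]*h],np.c_[np.r_[o,-o]*w,np.r_[s,s]*h]]) @ np.array([[1,0,0],[0,1,0]])+[0,0,z]
B=lambda:rect(.014,.066,.041)
M={"oblong_pot":[rect(.104,.140,.055),rect(.086,.122,.055)],"oblong_lid":[rect(.104,.14,.011),B()],
"square_pot":[rect(.11,.11,.055),rect(.092,.092,.055)],"square_lid":[rect(.11,.11,.011),B()],
"wide_pot":[circ(.064,.055),circ(.055,.055)],"wide_lid":[circ(.064,.011),circ(.014,.041)],
"small_pot":[circ(.049,.055),circ(.040,.055)],"small_lid":[circ(.049,.011),circ(.014,.041)]}
def fit(n,x0,views,maxrow=245):
    G=[]
    for v in views:
        im,cal=pickle.load(open(v+".pkl","rb")); g=cv2.GaussianBlur(im.astype(np.float32),(0,0),1.2)
        gx=cv2.Sobel(g,-1,1,0)/8; gy=cv2.Sobel(g,-1,0,1)/8
        G.append((np.minimum(np.sqrt((gx**2+gy**2).sum(2)),25),cal))
    P=np.vstack(M[n]); ok=None
    def pts(p,cal):
        c,s=np.cos(p[2]),np.sin(p[2]); X=P@np.array([[c,s,0],[-s,c,0],[0,0,1]])+[p[0],p[1],p[3]]
        c=X@cal["R"].T+cal["t"]; q=c@cal["K"].T; return q[:,:2]/q[:,2:]
    use=[]; 
    for g,cal in G:
        q=pts(x0,cal); 
        use.append((q[:,0]>8).all() and (q[:,0]<552).all() and (q[:,1]>8).all() and (q[:,1]<maxrow).all())
    G=[g for g,u in zip(G,use) if u]
    def cost(p): 
        return -np.mean([map_coordinates(g,pts(p,cal).T[::-1],order=1,mode='nearest').mean() for g,cal in G])+ 200*p[3]**2
    yr=.5 if ("oblong" in n or "square" in n) else 1e-6
    b=[(x0[0]-.015,x0[0]+.015),(x0[1]-.015,x0[1]+.015),(-yr,yr),(-.01,.01)]
    r=differential_evolution(cost,b,seed=1,popsize=20,maxiter=150,tol=1e-6)
    return r.x,-r.fun,len(G)
if __name__=="__main__":
    I={"oblong_pot":(.436,-.116),"oblong_lid":(.353,.282),"square_pot":(.528,-.446),"square_lid":(.371,-.303),"wide_pot":(.515,.421),"wide_lid":(.635,-.122),"small_pot":(.626,.10),"small_lid":(.42,.118)}
    V=[f"v{k}" for k in range(1,9)]
    for n in I:
        x,f,k=fit(n,[*I[n],0,0],V)
        print(n,"xy mm",(x[:2]*1e3).round(1),"yaw deg",np.degrees(x[2]).round(1),"dz mm",(x[3]*1e3).round(1),"score",round(f,1),k)
E
python3 fit.py
```

```text
oblong_pot xy mm [ 434.8 -114.6] yaw deg -3.1 dz mm 0.7 score 14.7 1
oblong_lid xy mm [355.4 285.2] yaw deg 15.0 dz mm -2.4 score 16.1 1
square_pot xy mm [ 519.2 -451.1] yaw deg 21.3 dz mm -0.1 score 13.4 1
square_lid xy mm [ 372.  -304.2] yaw deg 10.2 dz mm -2.4 score 15.6 2
wide_pot xy mm [514.4 420.7] yaw deg 0.0 dz mm 1.6 score 17.1 1
wide_lid xy mm [ 631.1 -120.3] yaw deg -0.0 dz mm 3.3 score 20.8 1
small_pot xy mm [623.2  99.2] yaw deg 0.0 dz mm -1.9 score 21.6 2
small_lid xy mm [424.1 119.1] yaw deg 0.0 dz mm -1.1 score 16.7 2
```

```bash
python3 - <<'E'
s=open('fit.py').read()
s=s.replace('''use.append((q[:,0]>8).all() and (q[:,0]<552).all() and (q[:,1]>8).all() and (q[:,1]<maxrow).all())
    G=[g for g,u in zip(G,use) if u]''','''use.append((q[:,0]>8)&(q[:,0]<552)&(q[:,1]>8)&(q[:,1]<maxrow))
    vs=[v for v,u in zip(views,use) if u.mean()>.6]
    U=[u for u in use if u.mean()>.6]; G=[g for g,u in zip(G,use) if u.mean()>.6]''')
s=s.replace("pts(p,cal).T[::-1],order=1,mode='nearest').mean() for g,cal in G","pts(p,cal)[u].T[::-1],order=1,mode='nearest').mean() for (g,cal),u in zip(G,U)")
s=s.replace("    return r.x,-r.fun,len(G)",'''    for v,(g,cal) in zip(vs,G):
        f=f"pics/o_{v}.png"; im=cv2.imread(f); im=cv2.imread(f"pics/{v}.png") if im is None else im
        for a,c in pts(r.x,cal): cv2.circle(im,(int(round(a)),int(round(c))),0,(0,255,255),-1)
        cv2.imwrite(f,im)
    return r.x,-r.fun,len(G)''')
open('fit.py','w').write(s)
E
python3 fit.py
python3 - <<'E'
import cv2,numpy as np
g=lambda k,x0,x1:cv2.imread(f"pics/o_{k}.png")[:260,x0:x1]
cv2.imwrite("pics/ov.png",np.vstack([np.hstack([g("v1",130,380),g("v2",130,380),g("v7",140,390)]),np.hstack([g("v8",250,500),g("v5",200,450),g("v4",190,440)])]))
E
```

```text
oblong_pot xy mm [ 434.8 -114.6] yaw deg -3.1 dz mm 0.7 score 14.7 1
oblong_lid xy mm [355.7 284.4] yaw deg 14.1 dz mm -3.0 score 15.7 2
square_pot xy mm [ 528.5 -448.1] yaw deg 21.8 dz mm 1.0 score 15.8 2
square_lid xy mm [ 372.  -304.2] yaw deg 10.2 dz mm -2.4 score 15.6 2
wide_pot xy mm [514.4 420.7] yaw deg 0.0 dz mm 1.6 score 17.1 1
wide_lid xy mm [ 632.3 -121.7] yaw deg 0.0 dz mm -1.1 score 19.8 2
small_pot xy mm [623.2  99.2] yaw deg 0.0 dz mm -1.9 score 21.6 2
small_lid xy mm [424.1 119.1] yaw deg 0.0 dz mm -1.1 score 16.7 2[ WARN:0@0.830] global loadsave.cpp:275 findDecoder imread_('pics/o_v5.png'): can't open/read file: check file path/integrity
[ WARN:0@1.744] global loadsave.cpp:275 findDecoder imread_('pics/o_v2.png'): can't open/read file: check file path/integrity
[ WARN:0@1.761] global loadsave.cpp:275 findDecoder imread_('pics/o_v3.png'): can't open/read file: check file path/integrity
[ WARN:0@2.646] global loadsave.cpp:275 findDecoder imread_('pics/o_v7.png'): can't open/read file: check file path/integrity
[ WARN:0@2.663] global loadsave.cpp:275 findDecoder imread_('pics/o_v8.png'): can't open/read file: check file path/integrity
[ WARN:0@3.448] global loadsave.cpp:275 findDecoder imread_('pics/o_v6.png'): can't open/read file: check file path/integrity
[ WARN:0@4.061] global loadsave.cpp:275 findDecoder imread_('pics/o_v1.png'): can't open/read file: check file path/integrity
[ WARN:0@5.964] global loadsave.cpp:275 findDecoder imread_('pics/o_v4.png'): can't open/read file: check file path/integrity
```

View pics/ov.png

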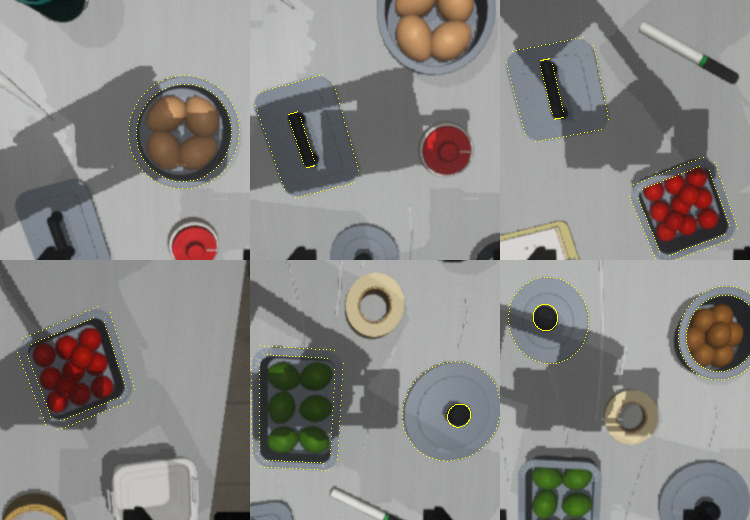

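The overlays sit on the rims, plates and handles to within about 1–2 px. The heights agree with the text to within 3 mm, and the networks agree to within 4 mm. I'll start with the square lid.

Call:
apply_moves:
  series:
    - {"offset": [-10.8, 22.6, -21.5], "rot": [0, 0, 8]}
    - {"offset": [-10.8, 22.6, -21.5], "rot": [0, 0, 10.2]}
    - {"offset": [-10.8, 22.6, -21.5], "rot": [0, 0, 10.2]}
    - {"offset": [-10.8, 22.6, -21.5], "rot": [0, 0, 10.2]}
    - {"offset": [-10.8, 22.6, -21.5], "rot": [0, 0, 10.2]}
    - {"offset": [-10.8, 22.6, -21.5], "rot": [0, 0, 10.2]}
    - {"offset": [-10.8, 22.6, -21.5], "rot": [0, 0, 10.2]}
    - {"offset": [-10.8, 22.6, -21.5], "rot": [0, 0, 10.2]}
    - {"offset": [-10.8, 22.6, -21.5], "rot": [0, 0, 10.2]}
    - {"offset": [-10.8, 22.6, -21.5], "rot": [0, 0, 10.2]}
    - {"offset": [-10.8, 22.6, -25], "rot": [0, 0, 10.2]}
    - {"offset": [-10.8, 22.6, -28], "rot": [0, 0, 10.2]}
    - {"offset": [-10.8, 22.6, -29.7], "rot": [0, 0, 10.2]}
    - {"offset": [-10.8, 22.6, -29.7], "rot": [0, 0, 10.2]}
    - {"offset": [-10.8, 22.6, -29.7], "rot": [0, 0, 10.2]}
  hand: 1

```text
time: 8.35
position: [0.373, -0.3055, 0.0382]
tool_rot: [0.642, 0.767, -0.0, 0.001]
ft_force: [0.7, 0.5, -0.3]
grip_width: 0.0869
grip_force: 0.0
```

Call:
apply_moves:
  series:
    - {"offset": [0, 0, 0], "rot": [0, 0, 0]}
    - {"offset": [0, 0, 0], "rot": [0, 0, 0]}
    - {"offset": [0, 0, 0], "rot": [0, 0, 0]}
    - {"offset": [0, 0, 0], "rot": [0, 0, 0]}
    - {"offset": [0, 0, 0], "rot": [0, 0, 0]}
    - {"offset": [0, 0, 0], "rot": [0, 0, 0]}
    - {"offset": [0, 0, 0], "rot": [0, 0, 0]}
    - {"offset": [0, 0, 0], "rot": [0, 0, 0]}
  hand: 0
  newtons: 40

```text
time: 9.15
position: [0.372, -0.3039, 0.0375]
tool_rot: [0.641, 0.767, 0.0, -0.0]
ft_force: [-0.7, -0.0, -0.1]
grip_width: 0.0311
grip_force: 0.0
```

Call:
apply_moves:
  series:
    - {"offset": [0, 0, 0], "rot": [0, 0, 0]}
    - {"offset": [0, 0, 0], "rot": [0, 0, 0]}
    - {"offset": [0, 0, 0], "rot": [0, 0, 0]}
    - {"offset": [0, 0, 0], "rot": [0, 0, 0]}
    - {"offset": [0, 0, 0], "rot": [0, 0, 0]}
    - {"offset": [0, 0, 2], "rot": [0, 0, 0]}
    - {"offset": [0, 0, 5], "rot": [0, 0, 0]}
    - {"offset": [0, 0, 9], "rot": [0, 0, 0]}
    - {"offset": [0, 0, 12], "rot": [0, 0, 0]}
    - {"offset": [0, 0, 12], "rot": [0, 0, 0]}

```text
time: 10.15
position: [0.3736, -0.3058, 0.161]
tool_rot: [0.641, 0.767, -0.001, 0.004]
ft_force: [0.6, -0.2, -1.6]
grip_width: 0.0132
grip_force: 40.0
```

Call:
apply_moves:
  series:
    - {"offset": [4, -3.7, 0], "rot": [0, 0, 6]}
    - {"offset": [8, -7.4, 0], "rot": [0, 0, 11.6]}
    - {"offset": [12, -11, 0], "rot": [0, 0, 11.6]}
    - {"offset": [15.6, -14.4, 0], "rot": [0, 0, 11.6]}
    - {"offset": [15.6, -14.4, -3], "rot": [0, 0, 11.6]}
    - {"offset": [15.6, -14.4, -5.2], "rot": [0, 0, 11.6]}
    - {"offset": [15.6, -14.4, -5.2], "rot": [0, 0, 11.6]}
    - {"offset": [15.6, -14.4, -5.2], "rot": [0, 0, 11.6]}
    - {"offset": [15.6, -14.4, -5.2], "rot": [0, 0, 11.6]}

```text
time: 11.05
position: [0.5281, -0.4482, 0.1063]
tool_rot: [0.561, 0.828, -0.0, 0.001]
ft_force: [0.3, 0.1, -0.9]
grip_width: 0.0136
grip_force: 40.0
```

Run:
```python
from h import *
print(get_obs()["position"])
a=save("wrist","p1w.png"); b=save("side","p1s.png")
c=vision.calibration("side"); u,v=proj(c,[.528,-.448,.06]).astype(int)
A=cv2.resize(b[v-60:v+60,u-80:u+80],(560,420))
cv2.imwrite("pics/p1.png",cv2.resize(np.hstack([a,A]),(800,300))[:,:,::-1])
```

```text
[ 0.52812666 -0.44815834  0.10629479]
```

View pics/p1.png

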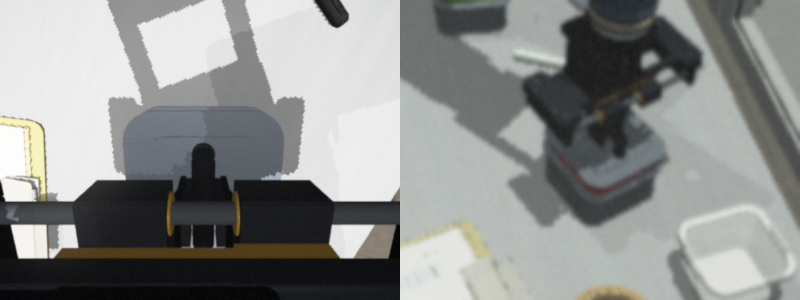

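The lid is held level above the tomato pot with matching yaw. Lowering it.

Call:
apply_moves:
  series:
    - {"offset": [0, 0, -1], "rot": [0, 0, 0]}
    - {"offset": [0, 0, -1.6], "rot": [0, 0, 0]}
    - {"offset": [0, 0, -2.1], "rot": [0, 0, 0]}
    - {"offset": [0, 0, -2.1], "rot": [0, 0, 0]}
    - {"offset": [0, 0, -2.1], "rot": [0, 0, 0]}
    - {"offset": [0, 0, -2.1], "rot": [0, 0, 0]}

```text
time: 11.75
position: [0.5279, -0.4478, 0.0844]
tool_rot: [0.561, 0.828, 0.0, -0.0]
ft_force: [0.2, 1.4, -0.1]
grip_width: 0.0135
grip_force: 40.0
```

Call:
apply_moves:
  series:
    - {"offset": [0, 0, 0], "rot": [0, 0, 0]}
    - {"offset": [0, 0, 0], "rot": [0, 0, 0]}
    - {"offset": [0, 0, 0], "rot": [0, 0, 0]}
    - {"offset": [0, 0, 0], "rot": [0, 0, 0]}
    - {"offset": [0, 0, 1], "rot": [0, 0, 0]}
    - {"offset": [0, 0, 3], "rot": [0, 0, 0]}
    - {"offset": [0, 0, 7], "rot": [0, 0, 0]}
    - {"offset": [3, 9, 7], "rot": [0, 0, -8]}
    - {"offset": [6, 18, 7], "rot": [0, 0, -16]}
    - {"offset": [9, 27, 7], "rot": [0, 0, -21.8]}
    - {"offset": [10.4, 32.6, 7], "rot": [0, 0, -21.8]}
    - {"offset": [10.4, 32.6, 7], "rot": [0, 0, -21.8]}
    - {"offset": [10.4, 32.6, 7], "rot": [0, 0, -21.8]}
    - {"offset": [10.4, 32.6, 7], "rot": [0, 0, -21.8]}
    - {"offset": [10.4, 32.6, 2], "rot": [0, 0, -21.8]}
    - {"offset": [10.4, 32.6, -2], "rot": [0, 0, -21.8]}
    - {"offset": [10.4, 32.6, -4.7], "rot": [0, 0, -21.8]}
    - {"offset": [10.4, 32.6, -4.7], "rot": [0, 0, -21.8]}
    - {"offset": [10.4, 32.6, -4.7], "rot": [0, 0, -21.8]}
  hand: 0.6

```text
time: 13.65
position: [0.6323, -0.122, 0.0377]
tool_rot: [0.707, 0.707, 0.0, 0.0]
ft_force: [0.5, 0.6, -0.3]
grip_width: 0.0524
grip_force: 0.0
```

Call:
apply_moves:
  series:
    - {"offset": [0, 0, 0], "rot": [0, 0, 0]}
    - {"offset": [0, 0, 0], "rot": [0, 0, 0]}
    - {"offset": [0, 0, 0], "rot": [0, 0, 0]}
    - {"offset": [0, 0, 0], "rot": [0, 0, 0]}
    - {"offset": [0, 0, 0], "rot": [0, 0, 0]}
    - {"offset": [0, 0, 0], "rot": [0, 0, 0]}
    - {"offset": [0, 0, 0], "rot": [0, 0, 0]}
  hand: 0

```text
time: 14.35
position: [0.6324, -0.1222, 0.0381]
tool_rot: [0.707, 0.707, 0.0, 0.001]
ft_force: [-0.5, -0.0, 3.9]
grip_width: 0.0261
grip_force: 39.9
```

Run:
```python
from h import *
a=save("wrist","p2w.png"); b=save("side","p2s.png")
c=vision.calibration("side"); u,v=proj(c,[.528,-.448,.06]).astype(int)
A=cv2.resize(b[v-60:v+60,u-80:u+80],(560,420))
cv2.imwrite("pics/p2.png",cv2.resize(np.hstack([a,A]),(800,300))[:,:,::-1])
for cam in ("side",):
  for n in ("square_lid","square_pot"):
    for r in nets.spot_point(cam,n)[:2]: print(n,round(r["conf"],2),np.round(r["centre"],3))
```

```text
square_lid 0.83 [ 0.526 -0.445  0.05 ]
square_lid 0.58 [ 0.348  0.286 -0.001]
square_pot 0.63 [ 0.526 -0.444  0.   ]
```

View pics/p2.png

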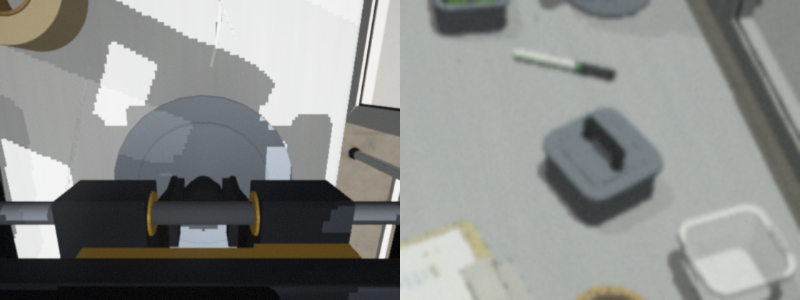

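The square lid is seated flat on its pot. The wide lid's knob is gripped.

Call:
apply_moves:
  series:
    - {"offset": [0, 0, 2], "rot": [0, 0, 0]}
    - {"offset": [0, 0, 6], "rot": [0, 0, 0]}
    - {"offset": [0, 0, 11], "rot": [0, 0, 0]}
    - {"offset": [-1, 4.5, 12], "rot": [0, 0, 0]}
    - {"offset": [-2, 9, 12], "rot": [0, 0, 0]}
    - {"offset": [-3, 13.5, 12], "rot": [0, 0, 0]}
    - {"offset": [-4, 18, 12], "rot": [0, 0, 0]}
    - {"offset": [-5, 22.5, 12], "rot": [0, 0, 0]}
    - {"offset": [-6, 27, 12], "rot": [0, 0, 0]}
    - {"offset": [-7, 31.5, 12], "rot": [0, 0, 0]}
    - {"offset": [-8, 36, 12], "rot": [0, 0, 0]}
    - {"offset": [-9, 40.5, 12], "rot": [0, 0, 0]}
    - {"offset": [-10, 45, 12], "rot": [0, 0, 0]}
    - {"offset": [-11, 49.5, 12], "rot": [0, 0, 0]}
    - {"offset": [-11.8, 54.2, 12], "rot": [0, 0, 0]}
    - {"offset": [-11.8, 54.2, 12], "rot": [0, 0, 0]}
    - {"offset": [-11.8, 54.2, 9], "rot": [0, 0, 0]}
    - {"offset": [-11.8, 54.2, 6.8], "rot": [0, 0, 0]}
    - {"offset": [-11.8, 54.2, 6.8], "rot": [0, 0, 0]}
    - {"offset": [-11.8, 54.2, 6.8], "rot": [0, 0, 0]}

```text
time: 16.55
position: [0.5135, 0.4192, 0.1047]
tool_rot: [0.707, 0.707, -0.001, -0.0]
ft_force: [-0.9, 0.3, -0.4]
grip_width: 0.0259
grip_force: 40.0
```

Run:
```python
from h import *
print(get_obs()["position"],get_obs()["grip_width"])
a=save("wrist","p3w.png"); R=[a]
for cam in ("scene","side"):
    b=save(cam,"p3%s.png"%cam); c=vision.calibration(cam); u,v=proj(c,[.514,.421,.06]).astype(int)
    R.append(cv2.resize(b[v-45:v+45,u-60:u+60],(560,420)))
cv2.imwrite("pics/p3.png",cv2.resize(np.hstack(R),(800,200))[:,:,::-1])
```

```text
[0.51352655 0.41924483 0.10471172] 0.025851562681527853
```

View pics/p3.png

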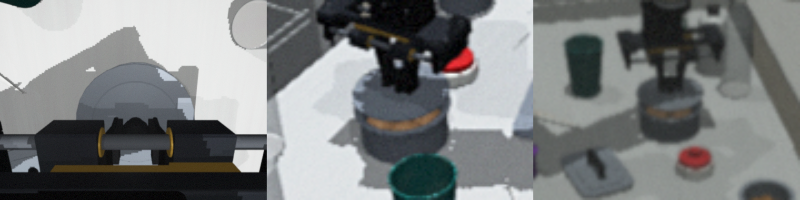

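The wide lid is level and centred over the eggs in all three views. Lowering it, releasing, then on to the oblong lid.

Call:
apply_moves:
  series:
    - {"offset": [0, 0.1, -1], "rot": [0, 0, 0]}
    - {"offset": [0, 0.1, -1.6], "rot": [0, 0, 0]}
    - {"offset": [0, 0.1, -2.1], "rot": [0, 0, 0]}
    - {"offset": [0, 0.1, -2.1], "rot": [0, 0, 0]}
    - {"offset": [0, 0.1, -2.1], "rot": [0, 0, 0]}
    - {"offset": [0, 0.1, -2.1], "rot": [0, 0, 0]}

```text
time: 17.3
position: [0.5137, 0.4209, 0.0849]
tool_rot: [0.707, 0.707, -0.0, -0.0]
ft_force: [-1.3, -0.9, 5.3]
grip_width: 0.0261
grip_force: 40.2
```

Call:
apply_moves:
  series:
    - {"offset": [0, 0, 0], "rot": [0, 0, 0]}
    - {"offset": [0, 0, 0], "rot": [0, 0, 0]}
    - {"offset": [0, 0, 0], "rot": [0, 0, 0]}
    - {"offset": [0, 0, 0], "rot": [0, 0, 0]}
    - {"offset": [0, 0, 1], "rot": [0, 0, 0]}
    - {"offset": [0, 0, 3], "rot": [0, 0, 0]}
    - {"offset": [0, 0, 7], "rot": [0, 0, 0]}
    - {"offset": [-4, -3.5, 7], "rot": [0, 0, 8]}
    - {"offset": [-8, -7, 7], "rot": [0, 0, 14.5]}
    - {"offset": [-12, -10.5, 7], "rot": [0, 0, 14.5]}
    - {"offset": [-15.8, -13.7, 7], "rot": [0, 0, 14.5]}
    - {"offset": [-15.8, -13.7, 7], "rot": [0, 0, 14.5]}
    - {"offset": [-15.8, -13.7, 7], "rot": [0, 0, 14.5]}
    - {"offset": [-15.8, -13.7, 2], "rot": [0, 0, 14.5]}
    - {"offset": [-15.8, -13.7, -2], "rot": [0, 0, 14.5]}
    - {"offset": [-15.8, -13.7, -4.7], "rot": [0, 0, 14.5]}
    - {"offset": [-15.8, -13.7, -4.7], "rot": [0, 0, 14.5]}
    - {"offset": [-15.8, -13.7, -4.7], "rot": [0, 0, 14.5]}
  hand: 0.6

```text
time: 19.1
position: [0.3585, 0.2854, 0.0368]
tool_rot: [0.612, 0.791, 0.001, 0.001]
ft_force: [0.3, -0.9, -0.0]
grip_width: 0.0524
grip_force: 0.0
```

Call:
apply_moves:
  series:
    - {"offset": [0, 0, 0], "rot": [0, 0, 0]}
    - {"offset": [0, 0, 0], "rot": [0, 0, 0]}
    - {"offset": [0, 0, 0], "rot": [0, 0, 0]}
    - {"offset": [0, 0, 0], "rot": [0, 0, 0]}
    - {"offset": [0, 0, 0], "rot": [0, 0, 0]}
    - {"offset": [0, 0, 0], "rot": [0, 0, 0]}
    - {"offset": [0, 0, 0], "rot": [0, 0, 0]}
    - {"offset": [0, 0, 0], "rot": [0, 0, 0]}
    - {"offset": [0, 0, 0], "rot": [0, 0, 0]}
  hand: 0

```text
time: 20.0
position: [0.3558, 0.284, 0.0377]
tool_rot: [0.612, 0.791, -0.0, -0.0]
ft_force: [-1.4, 0.4, 4.9]
grip_width: 0.0135
grip_force: 40.0
```

Run:
```python
from h import *
R=[]
for cam in ("scene","side"):
    b=save(cam,"p4%s.png"%cam); c=vision.calibration(cam); u,v=proj(c,[.45,.36,.06]).astype(int)
    R.append(cv2.resize(b[v-60:v+60,u-80:u+80],(560,420)))
    for n in ("wide_lid","wide_pot"):
        for r in nets.spot_point(cam,n)[:1]: print(n,round(r["conf"],2),np.round(r["centre"],3))
cv2.imwrite("pics/p4.png",cv2.resize(np.hstack(R),(800,300))[:,:,::-1])
```

```text
wide_lid 0.63 [0.517 0.419 0.045]
wide_pot 0.85 [ 0.51   0.424 -0.001]
wide_lid 0.8 [0.516 0.422 0.047]
wide_pot 0.73 [0.516 0.424 0.004]
```

View pics/p4.png

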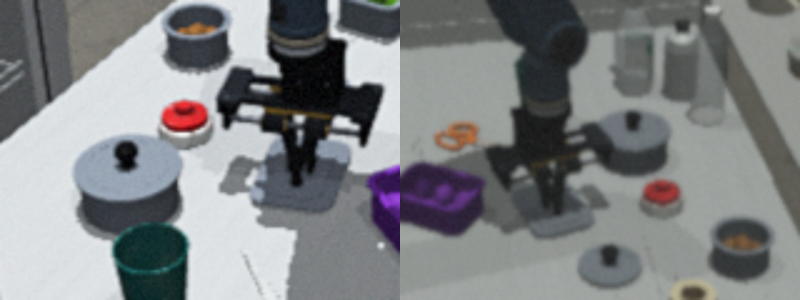

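The wide lid is seated. The oblong lid's bar is gripped (13.5 mm) and goes to the limes pot.

Call:
apply_moves:
  series:
    - {"offset": [0, 0, 2], "rot": [0, 0, 0]}
    - {"offset": [0, 0, 6], "rot": [0, 0, 0]}
    - {"offset": [0, 0, 11], "rot": [0, 0, 0]}
    - {"offset": [0.9, -4.5, 12], "rot": [0, 0, -5]}
    - {"offset": [1.8, -9, 12], "rot": [0, 0, -10]}
    - {"offset": [2.7, -13.5, 12], "rot": [0, 0, -15]}
    - {"offset": [3.6, -18, 12], "rot": [0, 0, -17.6]}
    - {"offset": [4.5, -22.5, 12], "rot": [0, 0, -17.6]}
    - {"offset": [5.4, -27, 12], "rot": [0, 0, -17.6]}
    - {"offset": [6.3, -31.5, 12], "rot": [0, 0, -17.6]}
    - {"offset": [7.2, -36, 12], "rot": [0, 0, -17.6]}
    - {"offset": [7.9, -39.9, 12], "rot": [0, 0, -17.6]}
    - {"offset": [7.9, -39.9, 12], "rot": [0, 0, -17.6]}
    - {"offset": [7.9, -39.9, 9], "rot": [0, 0, -17.6]}
    - {"offset": [7.9, -39.9, 6.8], "rot": [0, 0, -17.6]}
    - {"offset": [7.9, -39.9, 6.8], "rot": [0, 0, -17.6]}
    - {"offset": [7.9, -39.9, 6.8], "rot": [0, 0, -17.6]}
    - {"offset": [7.9, -39.9, 6.8], "rot": [0, 0, -17.6]}

```text
time: 22.1
position: [0.4355, -0.1148, 0.1063]
tool_rot: [0.726, 0.688, 0.0, 0.001]
ft_force: [-0.4, 0.2, -1.3]
grip_width: 0.0134
grip_force: 40.0
```

Run:
```python
from h import *
print(get_obs()["position"],get_obs()["grip_width"])
a=save("wrist","p5w.png"); R=[a]
for cam in ("scene","side"):
    b=save(cam,"p5%s.png"%cam); c=vision.calibration(cam); u,v=proj(c,[.435,-.115,.06]).astype(int)
    R.append(cv2.resize(b[v-45:v+45,u-60:u+60],(560,420)))
cv2.imwrite("pics/p5.png",cv2.resize(np.hstack(R),(800,200))[:,:,::-1])
```

```text
[ 0.43549188 -0.11479288  0.10626447] 0.013387651620888062
```

View pics/p5.png

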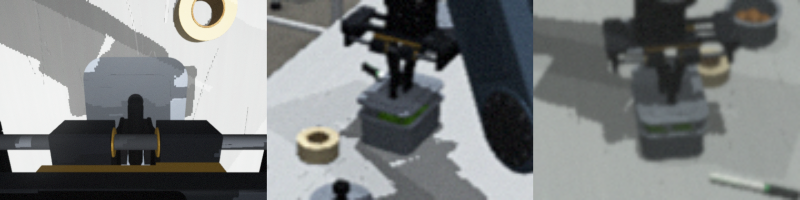

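The oblong lid is aligned over the limes in all views. Lowering it.

Call:
apply_moves:
  series:
    - {"offset": [0, 0, -1], "rot": [0, 0, 0]}
    - {"offset": [0, 0, -1.6], "rot": [0, 0, 0]}
    - {"offset": [0, 0, -2.1], "rot": [0, 0, 0]}
    - {"offset": [0, 0, -2.1], "rot": [0, 0, 0]}
    - {"offset": [0, 0, -2.1], "rot": [0, 0, 0]}
    - {"offset": [0, 0, -2.1], "rot": [0, 0, 0]}

```text
time: 22.85
position: [0.4347, -0.1149, 0.0843]
tool_rot: [0.726, 0.688, -0.0, -0.0]
ft_force: [0.1, -0.3, 1.0]
grip_width: 0.0132
grip_force: 40.0
```

Call:
apply_moves:
  series:
    - {"offset": [0, 0, 0], "rot": [0, 0, 0]}
    - {"offset": [0, 0, 0], "rot": [0, 0, 0]}
    - {"offset": [0, 0, 0], "rot": [0, 0, 0]}
    - {"offset": [0, 0, 0], "rot": [0, 0, 0]}
    - {"offset": [0, 0, 1], "rot": [0, 0, 0]}
    - {"offset": [0, 0, 3], "rot": [0, 0, 0]}
    - {"offset": [0, 0, 7], "rot": [0, 0, 0]}
    - {"offset": [-0.2, 4.7, 7], "rot": [0, 0, 3.1]}
    - {"offset": [-0.4, 9.4, 7], "rot": [0, 0, 3.1]}
    - {"offset": [-0.6, 14.1, 7], "rot": [0, 0, 3.1]}
    - {"offset": [-0.8, 18.8, 7], "rot": [0, 0, 3.1]}
    - {"offset": [-1.1, 23.4, 7], "rot": [0, 0, 3.1]}
    - {"offset": [-1.1, 23.4, 7], "rot": [0, 0, 3.1]}
    - {"offset": [-1.1, 23.4, 7], "rot": [0, 0, 3.1]}
    - {"offset": [-1.1, 23.4, 2], "rot": [0, 0, 3.1]}
    - {"offset": [-1.1, 23.4, -2], "rot": [0, 0, 3.1]}
    - {"offset": [-1.1, 23.4, -4.7], "rot": [0, 0, 3.1]}
    - {"offset": [-1.1, 23.4, -4.7], "rot": [0, 0, 3.1]}
    - {"offset": [-1.1, 23.4, -4.7], "rot": [0, 0, 3.1]}
  hand: 0.6

```text
time: 24.75
position: [0.4243, 0.1174, 0.0371]
tool_rot: [0.708, 0.706, -0.001, -0.0]
ft_force: [-0.3, 0.5, -0.1]
grip_width: 0.0521
grip_force: 0.0
```

Call:
apply_moves:
  series:
    - {"offset": [0, 0, 0], "rot": [0, 0, 0]}
    - {"offset": [0, 0, 0], "rot": [0, 0, 0]}
    - {"offset": [0, 0, 0], "rot": [0, 0, 0]}
    - {"offset": [0, 0, 0], "rot": [0, 0, 0]}
    - {"offset": [0, 0, 0], "rot": [0, 0, 0]}
    - {"offset": [0, 0, 0], "rot": [0, 0, 0]}
    - {"offset": [0, 0, 0], "rot": [0, 0, 0]}
    - {"offset": [0, 0, 0], "rot": [0, 0, 0]}
  hand: 0

```text
time: 25.55
position: [0.4241, 0.119, 0.0381]
tool_rot: [0.707, 0.707, 0.0, 0.0]
ft_force: [-0.8, -1.2, 6.5]
grip_width: 0.026
grip_force: 40.0
```

Run:
```python
from h import *
R=[]
for cam in ("scene","side"):
    b=save(cam,"p6%s.png"%cam); c=vision.calibration(cam); u,v=proj(c,[.43,0,.06]).astype(int)
    R.append(cv2.resize(b[v-60:v+60,u-80:u+80],(560,420)))
    for n in ("oblong_lid","oblong_pot"):
        for r in nets.spot_point(cam,n)[:2]: print(n,round(r["conf"],2),np.round(r["centre"],3))
cv2.imwrite("pics/p6.png",cv2.resize(np.hstack(R),(800,300))[:,:,::-1])
```

```text
oblong_lid 0.77 [ 0.438 -0.116  0.047]
oblong_pot 0.85 [0.172 0.312 0.001]
oblong_pot 0.73 [ 0.437 -0.112  0.003]
oblong_lid 0.96 [ 0.431 -0.113  0.05 ]
oblong_pot 0.77 [ 0.172  0.314 -0.002]
oblong_pot 0.67 [ 0.437 -0.118 -0.002]
```

View pics/p6.png

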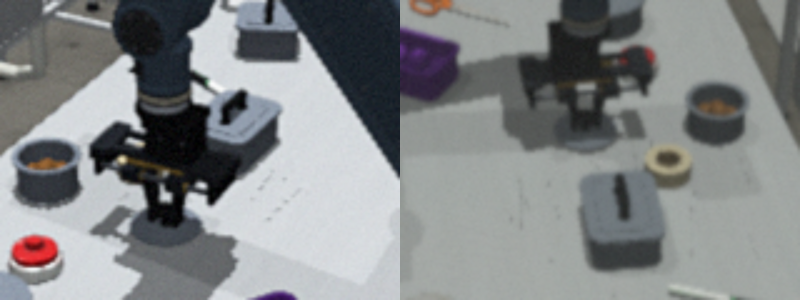

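The oblong lid is seated. The small lid is gripped and goes to the walnuts.

Call:
apply_moves:
  series:
    - {"offset": [0, 0, 2], "rot": [0, 0, 0]}
    - {"offset": [0, 0, 6], "rot": [0, 0, 0]}
    - {"offset": [0, 0, 11], "rot": [0, 0, 0]}
    - {"offset": [4, -0.4, 12], "rot": [0, 0, 0]}
    - {"offset": [8, -0.8, 12], "rot": [0, 0, 0]}
    - {"offset": [12, -1.2, 12], "rot": [0, 0, 0]}
    - {"offset": [16, -1.6, 12], "rot": [0, 0, 0]}
    - {"offset": [20, -2, 12], "rot": [0, 0, 0]}
    - {"offset": [20, -2, 12], "rot": [0, 0, 0]}
    - {"offset": [20, -2, 9], "rot": [0, 0, 0]}
    - {"offset": [20, -2, 6.8], "rot": [0, 0, 0]}
    - {"offset": [20, -2, 6.8], "rot": [0, 0, 0]}
    - {"offset": [20, -2, 6.8], "rot": [0, 0, 0]}
    - {"offset": [20, -2, 6.8], "rot": [0, 0, 0]}

```text
time: 27.25
position: [0.6246, 0.0992, 0.1067]
tool_rot: [0.707, 0.707, 0.001, 0.001]
ft_force: [-0.7, 0.4, -2.6]
grip_width: 0.0261
grip_force: 40.0
```

Call:
apply_moves:
  series:
    - {"offset": [0, 0, -1], "rot": [0, 0, 0]}
    - {"offset": [0, 0, -1.6], "rot": [0, 0, 0]}
    - {"offset": [0, 0, -2.1], "rot": [0, 0, 0]}
    - {"offset": [0, 0, -2.1], "rot": [0, 0, 0]}
    - {"offset": [0, 0, -2.1], "rot": [0, 0, 0]}
    - {"offset": [0, 0, -2.1], "rot": [0, 0, 0]}

```text
time: 27.85
position: [0.6238, 0.099, 0.0849]
tool_rot: [0.707, 0.707, -0.0, -0.0]
ft_force: [-1.2, -0.4, 4.3]
grip_width: 0.0258
grip_force: 40.2
```

Contact came at the seating height. Releasing and backing off for a final check.

Call:
apply_moves:
  series:
    - {"offset": [0, 0, 0], "rot": [0, 0, 0]}
    - {"offset": [0, 0, 0], "rot": [0, 0, 0]}
    - {"offset": [0, 0, 0], "rot": [0, 0, 0]}
    - {"offset": [0, 0, 0], "rot": [0, 0, 0]}
    - {"offset": [0, 0, 1], "rot": [0, 0, 0]}
    - {"offset": [0, 0, 4], "rot": [0, 0, 0]}
    - {"offset": [0, 0, 9], "rot": [0, 0, 0]}
    - {"offset": [0, 0, 14], "rot": [0, 0, 0]}
    - {"offset": [-4, -4, 19], "rot": [0, 0, 0]}
    - {"offset": [-9, -8, 25], "rot": [0, 0, 0]}
    - {"offset": [-9, -8, 25], "rot": [0, 0, 0]}
    - {"offset": [-9, -8, 25], "rot": [0, 0, 0]}
    - {"offset": [-9, -8, 25], "rot": [0, 0, 0]}
  hand: 0.6

```text
time: 29.15
position: [0.5341, 0.0183, 0.337]
tool_rot: [0.708, 0.706, 0.002, 0.002]
ft_force: [0.3, -0.8, -0.0]
grip_width: 0.0518
grip_force: 0.0
```

Run:
```python
from h import *
R=[]
for cam in ("scene","side"):
    b=save(cam,"p7%s.png"%cam); R.append(b[90:370,130:450] if cam=="scene" else b[90:370,180:500])
    for n in N[1:8:2]+N[8:]:
        for r in nets.spot_point(cam,n)[:1]: print(cam,n,round(r["conf"],2),np.round(r["centre"],3))
cv2.imwrite("pics/p7.png",cv2.resize(np.hstack(R),(800,350))[:,:,::-1])
```

```text
scene oblong_lid 0.76 [ 0.435 -0.114  0.047]
scene square_lid 0.85 [ 0.53  -0.447  0.046]
scene wide_lid 0.92 [0.517 0.419 0.045]
scene small_lid 0.86 [0.626 0.098 0.046]
scene label_roll 0.64 [ 0.528  0.005 -0.001]
scene dial_timer 0.74 [ 0.535  0.272 -0.001]
side oblong_lid 0.68 [ 0.43  -0.115  0.049]
side square_lid 0.61 [ 0.524 -0.445  0.051]
side wide_lid 0.61 [0.515 0.42  0.043]
side small_lid 0.65 [0.622 0.097 0.046]
side label_roll 0.83 [ 0.528 -0.001 -0.   ]
side dial_timer 0.76 [ 0.533  0.274 -0.003]
```

View pics/p7.png

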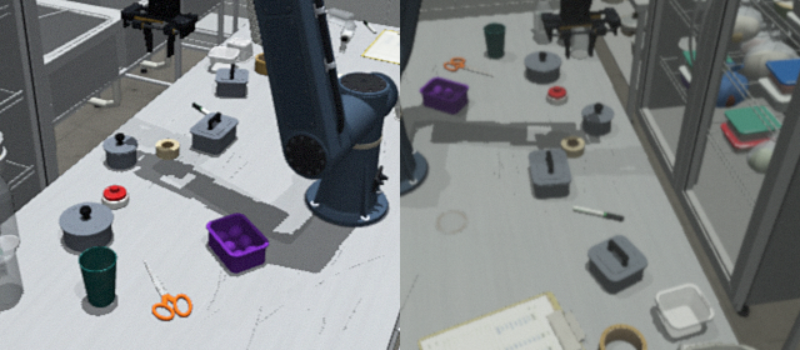

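Both views show all four lids lying flat at about 47 mm, with the roll and timer unmoved.

```bash
python3 -c "
from rig import hand_in; print(hand_in())"
```

```text
the job is handed in; nothing more can be done
None
```

All four lids are on their own containers and look level and fully seated in the last camera views; the label roll and timer have not moved, and I handed the job in at about 30 s; the hand-in gave no verdict.

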